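# Swap the cone pack in the middle of a loaded kiln shelf

## Task

This kiln shelf goes back for a second firing and needs a fresh cone pack. Clear the mug, the beaker and the jar off the kiln shelf onto the empty ware board, then take the spent cone pack off its tile and stand it in the blue tray, and stand the fresh pack in the middle of the tile, lined up with the tile's long side. Then put the three pots back upright, each where it stood, without tipping anything over or disturbing the small bowl.

Things in the scene. Friction and masses are not known exactly. Their poses are not given: they have to be found in the camera images.
- mug: Pink straight mug, one loop handle: outside diameter 62 mm, 100 mm tall, hollow, wall 4 mm, about 240 g. Origin at the centre of its underside, z up; the handle, on its +y side, reaches 57 mm from the axis, 22 to 87 mm above the underside. Grip it across its x. At the start it stands on the kiln shelf, in the front pair, handle roughly towards the shelf's front (-x).
- beaker: Dark red straight beaker without a handle, with two darker bands: outside diameter 62 mm, 100 mm tall, hollow, wall 4 mm. Origin at the centre of its underside, z up. About 220 g. At the start it stands on the kiln shelf.
- jar: Cream-white lidded jar, one solid piece: diameter 62 mm, straight up to 78 mm, lid edge at 85 mm, a knob 18 mm wide on top, 102 mm tall in all, about 280 g. Origin at the centre of its underside, z up. At the start it stands on the kiln shelf.
- spent_pack: Used cone pack: brown clay bar 26 (x) by 52 (y) by 18 mm high with three small dark cones in a row, one bent right over, one half bent, one upright; 52 mm tall in all, about 70 g. Origin at the centre of its underside, z up. Grip the bar across x. At the start it stands on the cone tile, about 15 to 25 mm from the pots around it: two in front, one behind; which pot is where changes.
- fresh_pack: The new cone pack: the same bar (26 by 52 by 18 mm, y along the bar) in light grey clay with three upright cones, white, yellow and green; 52 mm tall in all. Origin at the centre of its underside, z up. Grip the bar across x. At the start it stands on a fixed white plaster slab, 25 mm high, beside the tray. About 70 g.
- kiln_shelf: Fixed buff kiln shelf, whitish on top, 320 (x) by 340 mm (y), 15 mm thick; origin at the centre of its underside, front edge at -x. Four fixed posts, 34 mm thick, rise to 125 mm above its underside at x = +-135, y = +-145 mm. Grip the pots on it with the fingers closing along its y: on that line about 45 mm is free between the two front pots, more elsewhere.
- cone_tile: Fixed dark brown tile on the kiln shelf, 36 mm (x) by 64 mm (y), 8 mm thick, on which the cone pack stands, bar along the tile's long side (y). Origin at the centre of its underside (15 mm above the table); its centre is 30 mm behind the centre of the shelf.
- ware_board: Empty fixed red-brown wooden ware board beside the kiln shelf (left or right of it), 360 mm (x) by 140 mm (y), 18 mm thick; origin at the centre of its underside. The side area for the pots.
- tray: Fixed blue open tray on the white plaster slab (340 by 140 mm), on the other side of the kiln shelf from the ware board: 130 mm (x) by 120 mm (y) outside, 18 mm high, walls and floor 4 mm. Origin at the centre of its underside, which is 25 mm above the table.
- bowl: Small brown-pink bowl, 74 mm across the rim, 45 mm tall, standing on the kiln shelf near the middle of its front edge. A loose bystander that stays where it is. Origin at the centre of its underside.

How it is judged:
On the way, in this order (a step that is already met when the one before it is completed fails the run):
1. mug, beaker and jar all stand upright on the ware board, the spent pack still on its tile (x of mug in the frame of ware_board between -0.18 and 0.18 m and y of mug in the frame of ware_board between -0.07 and 0.07 m and z of mug in the frame of ware_board between 0.013 and 0.024 m and angle between each of mug, beaker, jar's own z axis and vertical below 0.1 rad and x of beaker in the frame of ware_board between -0.18 and 0.18 m and y of beaker in the frame of ware_board between -0.07 and 0.07 m and z of beaker in the frame of ware_board between 0.013 and 0.024 m and x of jar in the frame of ware_board between -0.18 and 0.18 m and y of jar in the frame of ware_board between -0.07 and 0.07 m and z of jar in the frame of ware_board between 0.013 and 0.024 m and horizontal distance between spent_pack and cone_tile below 0.03 m), for 0.2 s.
2. the spent pack stands upright in the blue tray (x of spent_pack in the frame of tray between -0.065 and 0.065 m and y of spent_pack in the frame of tray between -0.06 and 0.06 m and z of spent_pack in the frame of tray below 0.01 m and angle between spent_pack's own z axis and vertical below 0.15 rad), for 0.2 s.
3. the fresh pack stands in the middle of the tile, along its long side (horizontal distance between fresh_pack and cone_tile below 0.012 m and angle between the y axis of fresh_pack and the y axis of cone_tile, either way round below 0.25 rad and z of fresh_pack in the frame of cone_tile between 0.004 and 0.012 m and angle between fresh_pack's own z axis and vertical below 0.12 rad), for 0.2 s.
At the end, for the whole second after the job is handed in: Fresh pack upright on the tile, within 12 mm of its centre and 0.25 rad of its long side; spent pack upright in the blue tray; mug, beaker and jar upright within 15 mm of where each stood at the start; bowl within 12 mm of its start; all released and at rest (all of step 2 and all of step 3 and distance of each of mug, beaker, jar from where it was at the start of the episode below 0.015 m and angle between each of mug, beaker, jar's own z axis and vertical below 0.1 rad and distance of bowl from where it was at the start of the episode below 0.012 m and linear speed of each of mug, beaker, jar, spent_pack, fresh_pack below 0.02 m/s and angular speed of each of mug, beaker, jar, spent_pack, fresh_pack below 0.2 rad/s); the robot touches nothing.
It fails at once if a pot, a cone pack or the bowl is tipped over (tilted more than 0.6 rad) (angle between any of mug, beaker, jar, spent_pack, fresh_pack, bowl's own z axis and vertical above 0.6 rad).
It fails at once if the small bowl is moved more than 12 mm (distance of bowl from where it was at the start of the episode above 0.012 m).
It also fails if it takes over 144 s, if anything falls off the work surface, if the arm or the gripper's body presses on something with over 40 N, if the wrist force passes 120 N, or if a joint passes its speed limit or range.

## Robot

A 7-joint arm with a two-finger parallel gripper is mounted at the origin on the work surface. World frame = base frame: x ahead of the robot, y to its left, z up, the work surface at z = 0. Lengths are in m, angles in rad, forces in N, time in s.
With the tool pointing down it reaches from about 0.4 to 0.9 m from the base axis. Payload 5.5 kg.
Tool frame: the origin (TCP) lies midway between the tips of the shut fingers; the grasp point (between the pads) lies 19 mm behind it (manip.grip_depth is the distance from the TCP to the grasp point, in m); z points along the fingers, y is the line along which they close (so a half turn about z gives the same grasp; the last joint's range is limited). The gripper opens to 92 mm and grips with 3 to 60 N. Pads are 19 mm wide; open, the fingers measure 130 mm over their backs; the gripper's body (75 mm by 190 mm) begins 47 mm behind the grasp point.
Start: joints at [0.263, 0.501, -0.427, 1.55, 0.221, 1.138, -0.21], TCP at [0.65, 0, 0.227] pointing down, gripper open.
Joint ranges: [-2.88, 2.88], [-0.31, 2.03], [-1.54, 1.56], [0.2, 2.42], [-1.41, 4.55], [0.19, 2.02], [-2.57, 2.57]. Speed limits (rad/s): [2.57, 2.57, 3.14, 3.14, 3.14, 3.14, 3.14].

## Interface

Orientations are given as a unit quaternion [x, y, z, w].
In Python, from bench import manip, effector, viewer gives the robot as it stands. Calls block until the motion is done:
- manip.move_pose(position, orientation): joint-space move of the TCP to a pose.
- manip.servo_line(position, ori=None, vel=0.15): straight line of the TCP; ori=None keeps the orientation; vel is the mean speed in m/s.
- manip.movej(angles): joint-space move.
- effector.open_jaws() and effector.close(f_grip=None): open the fingers fully, or close them until they stop; f_grip is the grip in N (None keeps the last).
- manip.sleep(seconds).
- manip.solve_ik(position, orientation): joint angles nearest the present ones, or None.
- viewer.get_image(name): name is "scene" or "side" or "wrist"; returns the picture (400x640x3 uint8, red, green, blue); there is no depth.
- viewer.get_calibration(name): a dict with "vfov" (degrees; the focal length in pixels is half the picture's height over the tangent of half this angle, whatever the lens; pixels are square), "cx", "cy" (the principal point, pixels), "eye" and "attitude" of the camera in the world. Camera axes: x right, y down, z forward; pixel columns grow to the right and rows downward; lengths in m; the calibration is good to about 2 mm. A picture is of the moment at which its call begins: read the wrist's pose just before it. get_calibration takes no time and is no camera call; for the wrist camera it gives the pose at the moment of the call.
A pose or a line that the arm cannot do raises manip.PlanningError and nothing moves.
- manip.hand_in(): hands the job in; it is judged then, once.
Readings, each from a call of its own:
- manip.current_clock(): time.
- manip.current_q(): joint angles.
- manip.current_joint_velocities(): joint speeds.
- manip.current_tau(): joint torques, N m.
- manip.current_tool_pos(): TCP position.
- manip.current_tcp_rot(): TCP orientation.
- manip.current_force(): force on the tool from outside, world axes, zero at the start.
- manip.current_wrist_torque(): the same for the moment, N m.
- manip.current_finger_gap(): finger opening in m.
- manip.current_gripper_force(): force on a finger pad.
Only numpy, scipy, OpenCV 4.12 (cv2) and the standard library are available. Lean on these libraries where they do the work, as an engineer would, in place of code of your own. Each camera call takes 0.05 s, during which the arm holds its last target. There are 200 camera calls.

## Working session

There is one attempt and no reset: what is moved stays moved. The work goes in short steps, each a Python script; the robot and the scene stay as the last script left them, time stands still between calls to the robot, and variables do not carry over. Pictures are saved under pics/ and viewed, at most 14 in all, crops included, and the job is handed in when it is done.

```bash
ls; mkdir -p pics
python3 - <<'E'
from bench import manip, effector, viewer
import cv2
for n in ("scene","side","wrist"):
    c=viewer.get_calibration(n); print(n,c)
    im=viewer.get_image(n); cv2.imwrite(f"pics/{n}0.png",im[:,:,::-1])
print(manip.current_tool_pos(),manip.current_tcp_rot(),manip.current_clock())
E
```

```text
pics
scene {'vfov': 51.48964692766596, 'cx': 323.5584792548546, 'cy': 199.63367212861291, 'eye': array([ 1.27763252, -0.46309311,  0.66242041]), 'attitude': array([ 0.77161937,  0.43328431, -0.22540387, -0.40750627])}
side {'vfov': 51.04895710814697, 'cx': 327.7228836002605, 'cy': 196.43878785008403, 'eye': array([ 0.27043781, -0.67055708,  0.60854233]), 'attitude': array([ 0.8749026 , -0.18499504,  0.08052539, -0.4402703 ])}
wrist {'vfov': 61.75037205133561, 'cx': 315.95030641042433, 'cy': 198.12257819931975, 'eye': array([0.65029533, 0.08399022, 0.38335436]), 'attitude': array([ 9.87831454e-01,  1.52283866e-04, -5.28712241e-04,  1.55527216e-01])}
[ 6.49455724e-01 -5.72615860e-05  2.25912996e-01] [ 7.07089429e-01  7.07123723e-01 -5.31742157e-04 -5.45888383e-04] 0.15
```

View pics/scene0.png

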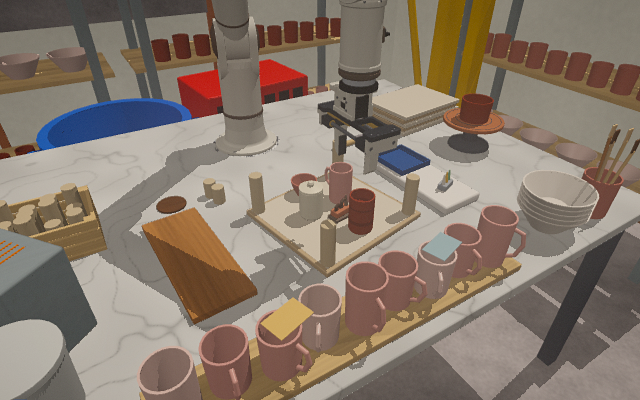

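View pics/side0.png

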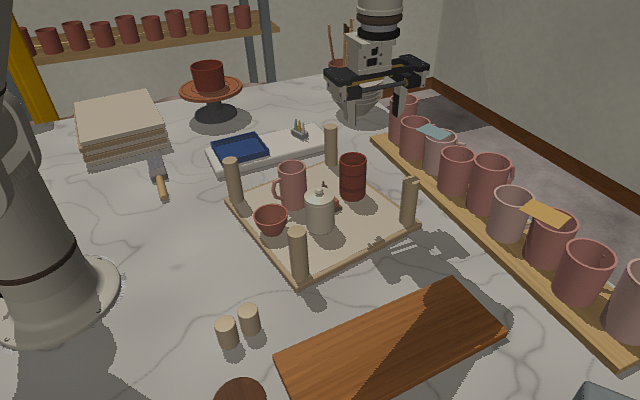

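View pics/wrist0.png

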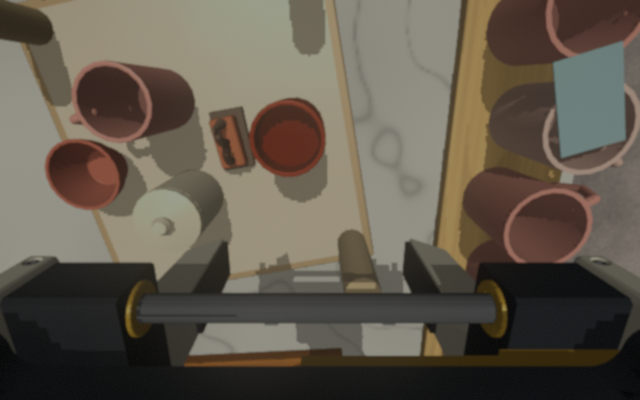

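The scene view shows the ware board at -y (200,260), the tray and slab at +y, (400,160) and (460,190), and the bowl at (305,183). In the wrist view, the mug rim is at (113,101), the beaker rim at (288,137), the jar knob at (162,228) and the tile at (230,140).

```bash
cat > h.py <<'E'
from bench import manip, effector, viewer
import numpy as np, cv2
from scipy.spatial.transform import Rotation as R
def cast(c,px,z):
    px=np.atleast_2d(np.asarray(px,float)); f=200/np.tan(np.radians(c["vfov"]/2))
    d=np.c_[(px[:,0]-c["cx"])/f,(px[:,1]-c["cy"])/f,np.ones(len(px))]@R.from_quat(c["attitude"]).as_matrix().T
    e=c["eye"]; return (e+d*((z-e[2])/d[:,2:3]))[:,:2]
def down(a):
    "tool pointing down, tool x axis at world heading a"
    x=np.array([np.cos(a),np.sin(a),0]); z=np.array([0,0,-1.])
    return R.from_matrix(np.c_[x,np.cross(z,x),z]).as_quat()
def snap(name,save):
    c=viewer.get_calibration(name); im=viewer.get_image(name)[:,:,::-1].copy()
    cv2.imwrite(f"pics/{save}.png",im); return c,im
E
python3 - <<'E'
from h import *
c=viewer.get_calibration("wrist")
for n,p,z in [("mug",(113,101),.115),("beaker",(288,137),.115),("jar",(162,228),.117),("bowl",(88,173),.06),("tile",(230,140),.03),("sl",(20,0),.015),("sl",(118,265),.015),("sb",(335,0),.015),("sb",(370,245),.015)]:
    print(n,cast(c,p,z).round(3))
c=viewer.get_calibration("side")
for n,p,z in [("tray",(238,147),.043),("slab",(205,150),.025),("slab",(218,172),.025),("fresh",(300,136),.035),("board",(275,355),.018),("b",(445,277),.018),("b",(508,328),.018)]:
    print(n,cast(c,p,z).round(3))
q0=manip.current_q()
for a in (0,np.pi/2,np.pi,-np.pi/2):
  for p in ((.6,0,.45),(.5,0,.45),(.7,.0,.45),(.55,.2,.35),(.6,.3,.1),(.6,-.25,.1),(.75,0,.1),(.5,0,.1)):
    q=manip.solve_ik(p,down(a)); print(round(a,2),p,None if q is None else np.round(q,2))
E
```

```text
mug [[0.494 0.076]]
beaker [[0.628 0.048]]
jar [[ 0.517 -0.029]]
bowl [[0.424 0.006]]
tile [[0.56  0.034]]
sl [[0.362 0.167]]
sl [[ 0.405 -0.122]]
sb [[0.669 0.167]]
sb [[ 0.716 -0.095]]
tray [[0.425 0.335]]
slab [[0.343 0.39 ]]
slab [[0.354 0.264]]
fresh [[0.603 0.334]]
board [[ 0.331 -0.287]]
b [[ 0.669 -0.262]]
b [[ 0.696 -0.396]]
0 (0.6, 0, 0.45) [ 0.08  0.26 -0.17  1.35  0.04  1.53 -1.65]
0 (0.5, 0, 0.45) [ 0.15  0.07 -0.22  1.58  0.01  1.49 -1.64]
0 (0.7, 0.0, 0.45) [ 0.03  0.47 -0.12  1.06  0.05  1.61 -1.64]
0 (0.55, 0.2, 0.35) [-0.2   0.27 -0.24  1.57  0.07  1.31 -2.02]
0 (0.6, 0.3, 0.1) [-0.41  0.64 -0.13  1.6   0.1   0.91 -2.15]
0 (0.6, -0.25, 0.1) [ 0.38  0.6  -0.04  1.66  0.03  0.88 -1.24]
0 (0.75, 0, 0.1) [ 0.    0.76 -0.06  1.36  0.05  1.02 -1.64]
0 (0.5, 0, 0.1) [ 0.05  0.38 -0.12  2.03  0.07  0.73 -1.69]
1.57 (0.6, 0, 0.45) [ 0.31  0.29 -0.48  1.35  0.13  1.54 -0.15]
1.57 (0.5, 0, 0.45) [ 0.41  0.08 -0.5   1.58  0.04  1.49 -0.09]
1.57 (0.7, 0.0, 0.45) [ 0.21  0.5  -0.44  1.05  0.21  1.63 -0.17]
1.57 (0.55, 0.2, 0.35) [ 0.03  0.3  -0.53  1.56  0.16  1.33 -0.53]
1.57 (0
[... 482 characters left out ...]
-0.85  1.55  0.28  1.35  0.95]
3.14 (0.6, 0.3, 0.1) [-0.02  0.75 -0.72  1.58  0.56  1.02  0.67]
3.14 (0.6, -0.25, 0.1) [ 0.81  0.7  -0.66  1.64  0.49  0.97  1.55]
3.14 (0.75, 0, 0.1) [ 0.36  0.87 -0.68  1.34  0.56  1.12  1.18]
3.14 (0.5, 0, 0.1) [ 0.55  0.48 -0.73  2.02  0.45  0.8   1.13]
-1.57 (0.6, 0, 0.45) None
-1.57 (0.5, 0, 0.45) None
-1.57 (0.7, 0.0, 0.45) None
-1.57 (0.55, 0.2, 0.35) [ 0.44  0.49 -1.18  1.54  0.46  1.41  2.37]
-1.57 (0.6, 0.3, 0.1) [ 0.14  0.89 -1.02  1.58  0.82  1.15  2.07]
-1.57 (0.6, -0.25, 0.1) [-0.42  1.11  1.35  1.69 -1.13  1.32 -1.99]
-1.57 (0.75, 0, 0.1) [-0.68  1.22  1.35  1.39 -1.18  1.43 -2.5 ]
-1.57 (0.5, 0, 0.1) [ 0.78  0.63 -1.06  2.01  0.7   0.92  2.48]
```

Run:
```python
from h import *
manip.move_pose([.62,.03,.45],down(0.0))
c,im=snap("wrist","w1"); np.save("c1.npy",c,allow_pickle=True)
print(c["eye"],manip.current_clock())
```

```text
[0.70487025 0.02981426 0.60652439] 1.5333
```

View pics/w1.png

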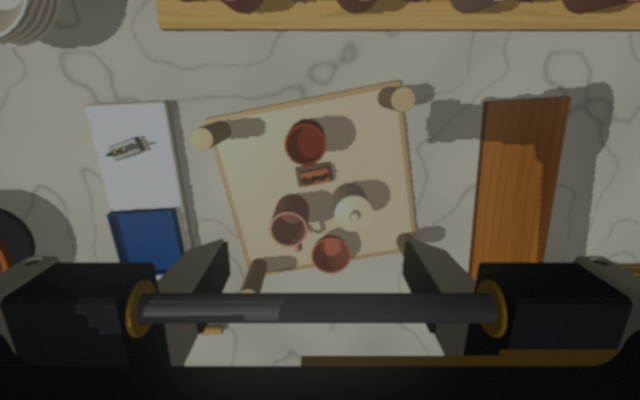

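The high view has everything in it: beaker rim about (306,143), spent pack (316,175), jar knob (355,214), mug rim (290,229), bowl (331,254), fresh pack (131,149), tray (148,240) and board (520,185). I'll zoom in on the shelf and run colour masks for the rest.

Run:
```python
from h import *
c=np.load("c1.npy",allow_pickle=True).item(); im=cv2.imread("pics/w1.png")
cv2.imwrite("pics/w1z.png",cv2.resize(im[80:280,190:430],None,fx=3,fy=3,interpolation=cv2.INTER_CUBIC))
cv2.imwrite("pics/w1f.png",cv2.resize(im[90:280,80:200],None,fx=4,fy=4,interpolation=cv2.INTER_CUBIC)[:600])
hsv=cv2.cvtColor(im,cv2.COLOR_BGR2HSV)
def big(m,z,n):
    m=cv2.morphologyEx(m.astype(np.uint8)*255,cv2.MORPH_OPEN,np.ones((3,3)))
    k=max(cv2.findContours(m,cv2.RETR_EXTERNAL,cv2.CHAIN_APPROX_NONE)[0],key=cv2.contourArea).reshape(-1,2)
    w=cast(c,k,z).astype(np.float32); r=cv2.minAreaRect(w); print(n,cv2.minAreaRect(k.astype(np.float32)),np.round(r[0],4),np.round(r[1],4),round(r[2],1))
    return w
H,S,V=cv2.split(hsv); X=np.arange(640)[None]; Y=np.arange(400)[:,None]
big((H>100)&(H<130)&(S>120)&(X<200)&(Y<275),.043,"tray")
big((X>440)&(S>90)&(H<20)&(Y>80)&(Y<275),.018,"board")
big((X<190)&(X>70)&(Y>80)&(Y<215)&(V>150)&(S<60),.025,"slab")
for n,p,z in [("board",[(484,100),(569,97),(550,260),(471,275)],.018),("shelf",[(207,119),(400,82),(415,250),(247,272)],.015),
 ("slab",[(86,104),(166,101),(187,265)],.025)]:print(n,cast(c,p,z).round(3).tolist())
```

```text
tray ((149.8314971923828, 241.55419921875), (65.47229766845703, 57.528324127197266), 81.63410949707031) [0.4325 0.3393] [0.126  0.1087] 3.9
board ((518.4554443359375, 185.445556640625), (83.98114776611328, 186.0719757080078), 5.710592269897461) [ 0.5237 -0.3355] [0.3328 0.1435] 3.5
slab ((132.5, 156.0), (109.65412139892578, 74.9659423828125), 80.53767395019531) [0.5884 0.3499] [0.1797 0.128 ] 2.1
board [[0.688, -0.253], [0.693, -0.395], [0.386, -0.43], [0.352, -0.28]]
shelf [[0.656, 0.219], [0.716, -0.11], [0.406, -0.163], [0.356, 0.169]]
slab [[0.681, 0.416], [0.686, 0.281], [0.377, 0.283]]
```

View pics/w1z.png

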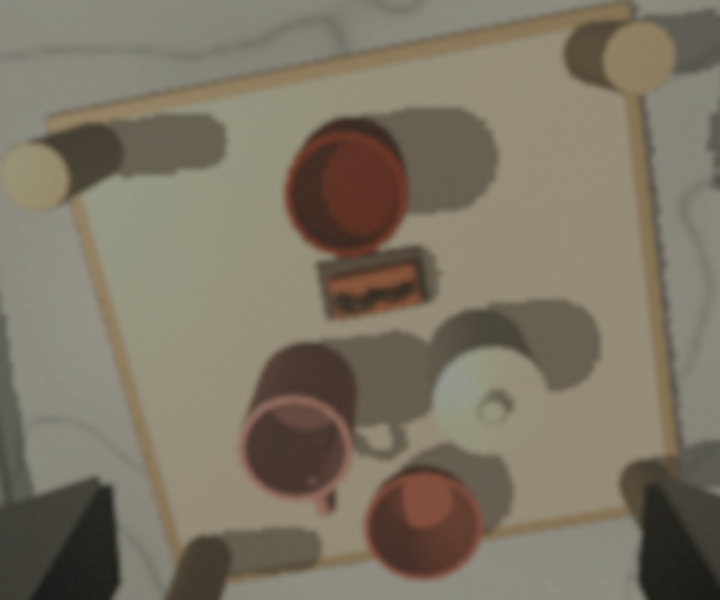

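View pics/w1f.png

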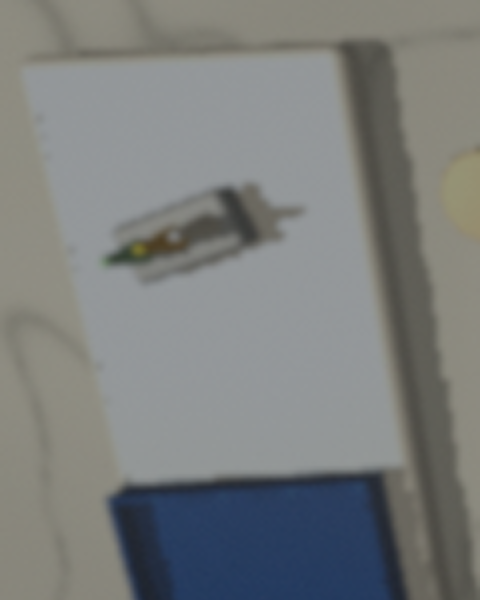

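Zoom picks: mug rim (297,446), beaker rim (347,192), jar lid (490,400), bowl (424,523) and tile (377,283). The fresh bar is tilted, centred near (183,238) in its own crop. I'll compute positions, check them against the first view, and move the mug.

```bash
cat >> h.py <<'E'
YAW=.166; BY=.07; BC=np.array([.511,-.336])
ZP=dict(mug=.068,beaker=.068,jar=.065)      # TCP height on the shelf
def board(x): return BC+x*np.array([np.cos(BY),np.sin(BY)])
SLOT=dict(mug=board(-.11),jar=board(0.),beaker=board(.11))
def go(xy,z,a): manip.move_pose([*xy,z],down(a))
def line(xy,z,v=.15): manip.servo_line([*xy,z],vel=v)
def pick(xy,z,a,up,f=25):
    effector.open_jaws(); go(xy,up,a); line(xy,z,.12); effector.close(f)
    g=manip.current_finger_gap(); line(xy,up,.15); print("gap",round(g,4),round(manip.current_finger_gap(),4),"t",round(manip.current_clock(),1))
def place(xy,z,a,up):
    go(xy,up,a); line(xy,z+.02,.15); line(xy,z,.04); effector.open_jaws(); line(xy,up,.2)
    print("placed",round(manip.current_clock(),1))
E
python3 - <<'E'
from h import *
c=np.load("c1.npy",allow_pickle=True).item()
t=lambda u,v:(190+u/3-.33,80+v/3-.33)
P={}
for n,p,z in [("mug",(297,446),.115),("beaker",(347,192),.115),("jar",(490,400),.100),("knob",(494,408),.117),("bowl",(424,523),.06)]:
    P[n]=cast(c,t(*p),z)[0]; print(n,P[n].round(4))
k=cast(c,[t(*p) for p in [(317,263),(425,247),(437,302),(330,320)]],.023); P["tile"]=k.mean(0)
print("tile",P["tile"].round(4),[np.linalg.norm(k[i]-k[i-1]).round(3) for i in range(4)],"yaw",[np.arctan2(*(-(k[i]-k[j]))[[0,1]]*[1,-1]).round(3) for i,j in((0,1),(3,2))])
print("bar",cast(c,t(376,290),.041))
sh=np.array([[0.656,0.219],[0.716,-0.11],[0.406,-0.163],[0.356,0.169]]).mean(0)
Rm=np.array([[np.cos(YAW),-np.sin(YAW)],[np.sin(YAW),np.cos(YAW)]])
print("shelf",sh); [print(n,((v-sh)@Rm).round(3)) for n,v in P.items()]
np.save("P.npy",P,allow_pickle=True)
for n in ("mug","jar","beaker"): print(manip.solve_ik([*P[n],.068],down(YAW)) is not None, manip.solve_ik([*SLOT[n],.07],down(BY)) is not None)
E
```

```text
mug [0.4941 0.0738]
beaker [0.6288 0.0461]
jar [ 0.5147 -0.0295]
knob [ 0.5166 -0.0297]
bowl [0.4201 0.003 ]
tile [0.5601 0.0316] [np.float64(0.036), np.float64(0.065), np.float64(0.034), np.float64(0.065)] yaw [np.float64(0.151), np.float64(0.174)]
bar [[0.56055298 0.03219307]]
shelf [0.5335  0.02875]
mug [-0.031  0.051]
beaker [0.097 0.001]
jar [-0.028 -0.054]
knob [-0.026 -0.055]
bowl [-0.116 -0.007]
tile [ 0.027 -0.002]
True True
True True
True True
```

Run:
```python
from h import *
P=dict(mug=np.array([.494,.0745]),beaker=np.array([.6285,.0468]),jar=np.array([.516,-.0295]),tile=np.array([.561,.0325]))
np.save("P.npy",P,allow_pickle=True)
pick(P["mug"],ZP["mug"],YAW,.22)
if manip.current_finger_gap()>.055: place(SLOT["mug"],ZP["mug"]+.0045,BY,.22)
c,im=snap("scene","s1")
cv2.imwrite("pics/s1c.png",cv2.resize(im[120:340,120:520],None,fx=2,fy=2))
```

```text
gap 0.0617 0.0618 t 6.0
placed 10.8
```

View pics/s1c.png

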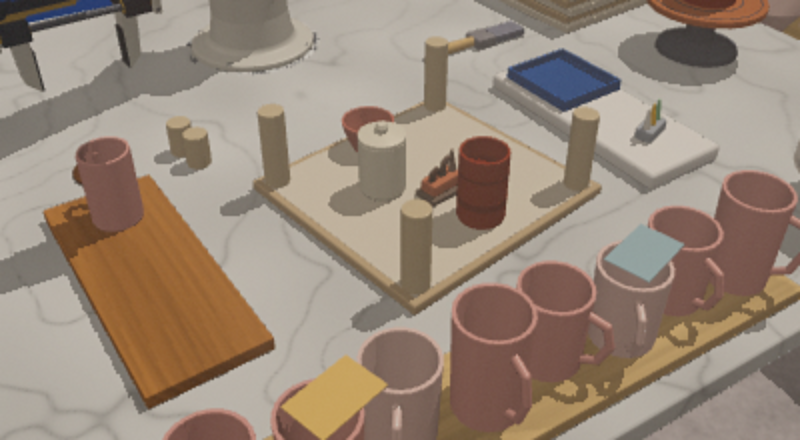

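The mug stands upright on the board at (110,185). Next: the jar and the beaker.

Run:
```python
from h import *
P=np.load("P.npy",allow_pickle=True).item()
for n in ("jar","beaker"):
    pick(P[n],ZP[n],YAW,.22)
    if manip.current_finger_gap()<.055: print("MISS"); break
    place(SLOT[n],ZP[n]+.0045,BY,.22)
    print(manip.current_finger_gap())
go((.62,.035),.25,YAW); c,im=snap("wrist","t1"); np.save("ct.npy",c,allow_pickle=True)
go((.66,.33),.22,YAW); c2,im2=snap("wrist","f1"); np.save("cf.npy",c2,allow_pickle=True)
s,ims=snap("scene","s2")
cv2.imwrite("pics/tf.png",np.vstack([np.hstack([im[:270,120:520],im2[:270,120:520]]),cv2.resize(ims[120:340,120:520],(800,440))[:330]]))
```

```text
gap 0.0616 0.0614 t 15.5
placed 20.0
0.09163059449341893
gap 0.0625 0.0626 t 24.8
placed 29.4
0.09174420065290799
```

View pics/tf.png

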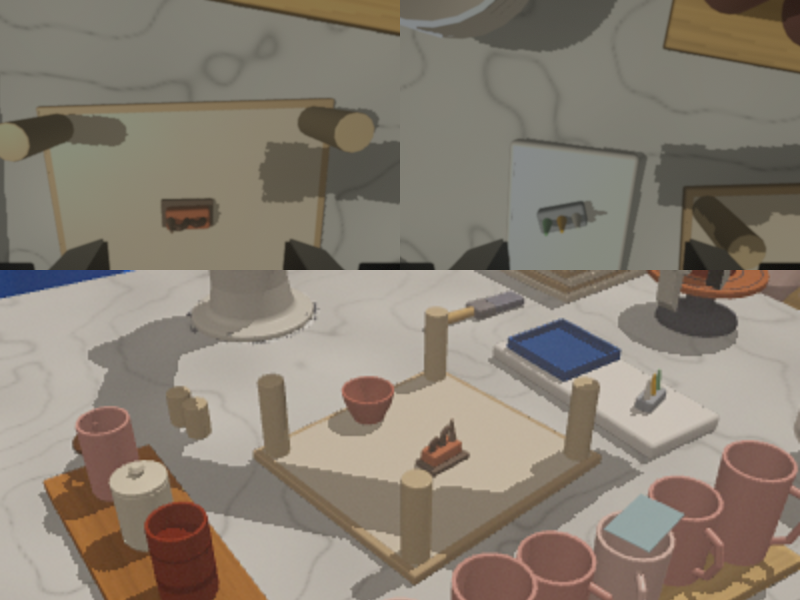

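All three pots stand on the board and the bowl looks untouched. The spent pack is on its tile at (188,214) and the fresh pack is at (565,217). I'll enlarge both packs.

Run:
```python
from h import *
a=cv2.imread("pics/t1.png")[185:245,270:350]; b=cv2.imread("pics/f1.png")[185:245,245:325]
cv2.imwrite("pics/z2.png",np.hstack([cv2.resize(k,(400,300),interpolation=cv2.INTER_CUBIC) for k in(a,b)]))
```

```text
(no output)
```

View pics/z2.png

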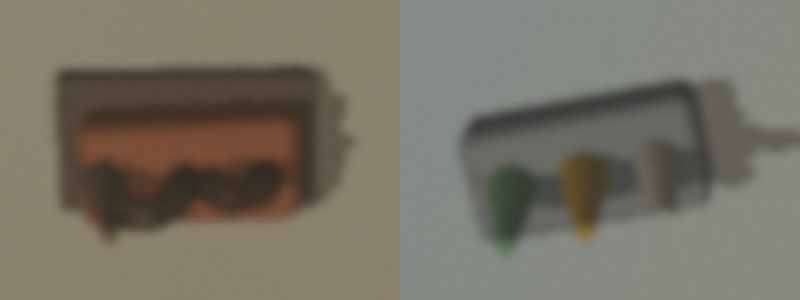

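Run:
```python
from h import *
def q(cf,o,k,z,n):
    c=np.load(cf,allow_pickle=True).item(); k=np.array(k,float)
    w=cast(c,k/5-.4+o,z); s=[np.linalg.norm(w[i]-w[i-1]).round(4) for i in range(4)]
    d=[w[0]-w[1],w[3]-w[2]]; print(n,w.mean(0).round(4),s,[round(float(np.arctan2(-v[0],v[1])),3) for v in d])
q("ct.npy",(270,185),[(57,75),(315,73),(320,207),(62,210)],.023,"tile")
q("ct.npy",(270,185),[(80,122),(295,118),(298,215),(84,220)],.041,"spent")
q("cf.npy",(245,185),[(68,146),(290,95),(309,204),(87,240)],.043,"fresh")
for a in (YAW,YAW+np.pi/2): print(manip.solve_ik([.56,.032,.03],down(a)) is not None,manip.solve_ik([.44,.34,.05],down(a)) is not None)
```

```text
tile [0.5604 0.0334] [np.float64(0.0353), np.float64(0.0624), np.float64(0.035), np.float64(0.0641)] [0.171, 0.176]
spent [0.5605 0.0328] [np.float64(0.0247), np.float64(0.05), np.float64(0.0244), np.float64(0.0508)] [0.183, 0.188]
fresh [0.6091 0.3549] [np.float64(0.022), np.float64(0.0489), np.float64(0.0252), np.float64(0.0491)] [0.4, 0.336]
True True
True True
```

Run:
```python
from h import *
go((.53,.33),.25,0.0); c,im=snap("wrist","tr1")
H,S,V=cv2.split(cv2.cvtColor(im,cv2.COLOR_BGR2HSV))
m=((H>100)&(H<130)&(S>120)).astype(np.uint8)*255
k=max(cv2.findContours(m,0,cv2.CHAIN_APPROX_NONE)[0],key=cv2.contourArea).reshape(-1,2)
w=cast(c,k,.043).astype(np.float32); r=cv2.minAreaRect(w); print(r,k.min(0),k.max(0))
print(cv2.boxPoints(r).round(3).tolist())
```

```text
((0.4318302869796753, 0.34522610902786255), (0.12529923021793365, 0.11590252071619034), 3.529339075088501) [255 198] [352 292]
[[0.3659999966621399, 0.39899998903274536], [0.37299999594688416, 0.2840000092983246], [0.49799999594688416, 0.29100000858306885], [0.4909999966621399, 0.40700000524520874]]
```

View pics/tr1.png

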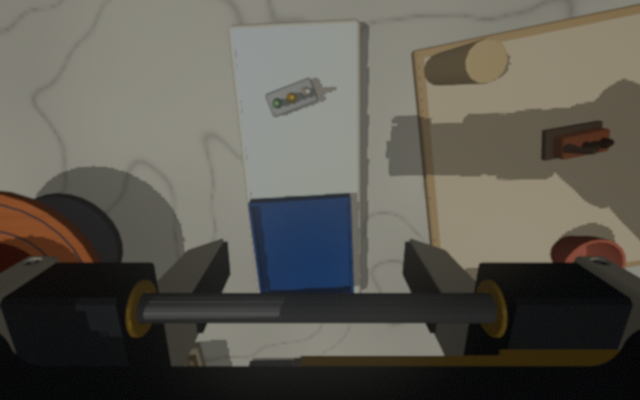

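The tray fills (250–355, 196–292), its front edge just hidden, and the fresh bar has corners near (265,97), (312,78), (320,97) and (275,117). Next I move the spent pack, setting it diagonally so the opening fingers clear the tray walls.

Run:
```python
from h import *
c=viewer.get_calibration("wrist"); w=cast(c,[(265,97),(312,78),(320,97),(275,117)],.043); print("fresh",w.mean(0).round(4),np.arctan2(-(w[0]-w[1])[0],(w[0]-w[1])[1]))
pick((.5605,.033),.028,.178+np.pi/2,.22,15)
if .02<manip.current_finger_gap()<.032:
    place((.430,.345),.0345,.062+.73+np.pi/2,.22)
go((.62,.10),.30,YAW+.2)
c,im=snap("scene","s3"); c,i2=snap("side","d3")
cv2.imwrite("pics/s3c.png",np.hstack([cv2.resize(im[130:230,340:500],(400,250)),cv2.resize(i2[100:200,180:340],(400,250))]))
```

```text
fresh [0.6088 0.3534] 0.36154930730837465
gap 0.0258 0.0257 t 39.1
placed 44.5
```

View pics/s3c.png

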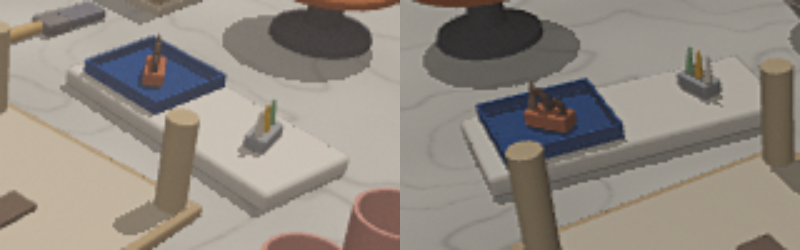

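The spent pack stands upright in the tray and the tile is bare. Next: the fresh pack.

Run:
```python
from h import *
pick((.609,.354),.031,.36+np.pi/2,.22,15)
if .02<manip.current_finger_gap()<.032:
    place((.5605,.033),.0295,.172+np.pi/2,.22)
go((.62,.035),.25,YAW); c,a=snap("wrist","t2"); np.save("ct2.npy",c,allow_pickle=True)
c,i=snap("side","d4")
cv2.imwrite("pics/z3.png",np.hstack([cv2.resize(a[185:245,270:350],(400,300),interpolation=cv2.INTER_CUBIC),cv2.resize(i[150:270,240:400],(400,300))]))
```

```text
gap 0.0258 0.0258 t 51.2
placed 56.6
```

View pics/z3.png

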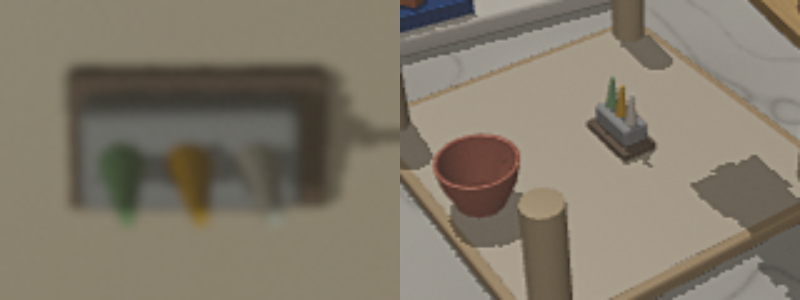

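The fresh bar sits on the tile about 3–4 mm off centre and aligned with it, and the bowl is in place. That is inside tolerance, so the pots can go back.

Run:
```python
from h import *
P=np.load("P.npy",allow_pickle=True).item()
for n in ("mug","jar","beaker"):
    pick(SLOT[n],ZP[n]+.0035,BY,.22)
    if manip.current_finger_gap()<.055: print("MISS"); break
    place(P[n],ZP[n]+.0015,YAW,.22)
manip.move_pose([.62,.03,.45],down(0.0)); c,im=snap("wrist","w2")
np.save("c2.npy",c,allow_pickle=True)
o=cv2.imread("pics/w1.png"); s=lambda k:cv2.resize(k[90:280,200:420],(400,345),interpolation=cv2.INTER_CUBIC)
sc,i=snap("scene","s5")
cv2.imwrite("pics/z4.png",np.vstack([np.hstack([s(o),s(im)]),cv2.resize(i[130:270,200:520],(800,350))[60:310]])); print(c["eye"])
```

```text
gap 0.0621 0.0619 t 63.0
placed 67.8
gap 0.0616 0.0615 t 72.7
placed 77.2
gap 0.0623 0.0626 t 81.7
placed 86.4
[0.70491819 0.02992677 0.60454452]
```

View pics/z4.png

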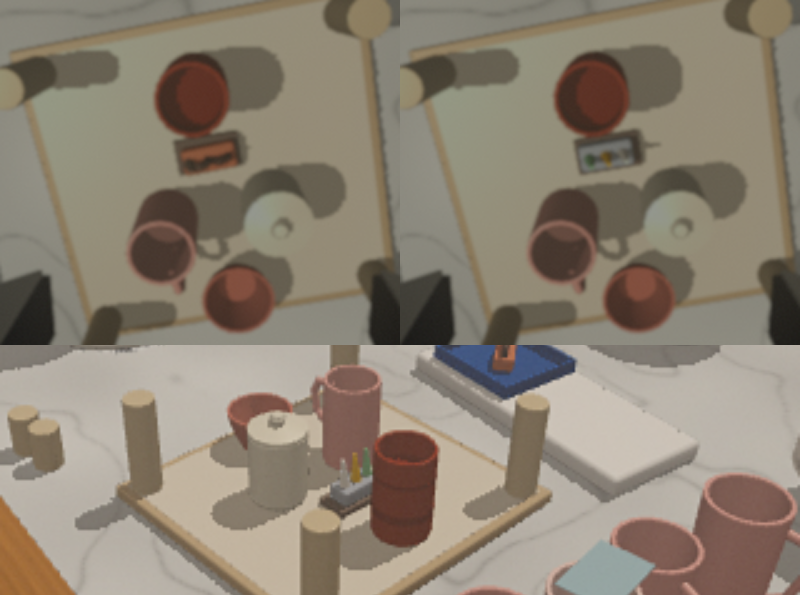

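The before and after views match: all three pots and the bowl are where they started, the fresh pack is on the tile, and the spent pack is in the tray. Handing in.

```bash
python3 -c "
from h import *
print(manip.hand_in(),manip.current_clock())"
```

```text
the job is handed in; nothing more can be done
the job is handed in; nothing more can be done
```

The job is handed in, but no verdict came back; by the camera views the fresh pack stands on the tile (about 4 mm off centre), the spent pack is upright in the tray, and the mug, beaker, jar and bowl are back where they started, with about 88 s used.

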